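Make room in the row and push the gift box home

TASK

There is too narrow a gap in the row of pink and red card boxes standing in the wooden rack. Nudge the boxes apart to both sides, then push the dark gift box, standing on its side as it does now, straight into the gap until it rests against the rack's back board. Be gentle: do not crush or topple any box, keep the row upright and back against the board, and leave the other things on the table alone.

Things in the scene. Friction and masses are not known exactly. Their poses are not given: they have to be found in the camera images.
- rack: Pale wooden three-sided rack, fixed, without a floor (all in it stands on the table), open in front and on top. Origin: middle of the back board's inner face, table level; x level, from the mouth to and through the back board, y left along the row, z up. Inner width 154.5 mm (cheek faces at y = +-77.25), cheeks 118 mm long, 80 high, 10 thick; back board 88 mm high, 10 thick.
- rack_mouth (a point): Middle of the rack's mouth, level with the cheeks' front ends, at table level, 118 mm in front of the back board; axes as the rack. A card box pushed sideways at its foot (up to 35 mm) slides with 1 to 5 N until packed against the cheek, then the force rises steeply; pushed higher it only leans over. Over 40 N on a card box, or of the gift box on the back board, crushes.
- card_box_l1: Flat red card box standing on edge, first left of the gap: 24 mm thick, 90 high, 122 deep, 0.12 to 0.2 kg, loose. Origin: centre of its right-hand face (towards the gap), 45 mm above the table. Own x up, own y into the rack (rack x), own z left along the row (rack y); the box reaches 0 to 24 mm along own z.
- card_box_l2: Flat pink card box standing on edge, left end of the row, between card_box_l1 and the left cheek: 26 mm thick, 88 high, 124 deep, about 0.15 kg, loose. Origin: centre of its right-hand face, 44 mm above the table; axes as card_box_l1.
- card_box_r1: Flat pink card box standing on edge, first right of the gap: 26 mm thick, 88 high, 124 deep, 0.12 to 0.2 kg, loose. Origin: centre of its right-hand face (away from the gap), 44 mm above the table; axes as card_box_l1; its face towards the gap is at own z = 26 mm. All card boxes start 0 to 2 mm off the back board.
- card_box_r2: Flat red card box standing on edge, right end of the row: 24 mm thick, 90 high, 122 deep, about 0.15 kg, loose. Origin: centre of its right-hand face, 45 mm above the table; axes as card_box_l1. With both sides packed against the cheeks the gap is 54.5 mm; it starts 36 to 43 mm wide, with a few mm of play beside the other boxes.
- gift_box: Dark brown gift box, grey lid, standing on its side before the rack: 50 mm thick (own z, 0 to 50 from the origin, to the left), 62 high (own x, up), 85 deep (own y, -42 to +43, roughly into the rack), 0.2 to 0.42 kg, loose. Origin: centre of its right-hand face, 31 mm above the table. Home: far end (own y = +43) on the back board, 40 mm behind the front of the row. Sliding it takes 1 to 6 N.
- stamp: Bystander: wooden rubber stamp 35 x 50 x 74 mm, right of the work. Origin: centre of its underside.
- tin: Bystander: round candle tin, 66 mm across, 28 mm high, right of the work. Origin: centre of its underside.
- spool: Bystander: spool of beige ribbon 82 x 72 x 40 mm, left of the work. Origin: centre of its underside.
- tape: Bystander: yellow tape roll 48 mm across, 19 mm high, left of the work. Origin: centre of its underside.
- jar: Bystander: confetti jar 48 x 52 x 80 mm, left of the work. Origin: centre of its underside.
Not all that is in view belongs to the job. What is shaped like the card_box_l1 but blue, purple or turquoise is not meant.

How it is judged:
By the outcome, as a careful person would: the job done as asked, in the order asked, and still so for the second after the job is handed in, with the robot touching nothing.
It also fails if it takes over 69 s, if anything falls off the work surface, if the arm or the gripper's body presses on something with over 40 N, if the wrist force passes 120 N, or if a joint passes its speed limit or range.

ROBOT

A 6-joint arm with a two-finger parallel gripper is mounted at the origin on a cart in front of the work surface, level with it; the furniture and walls round the work are solid. World frame = base frame: x ahead of the robot, y to its left, z up, the work surface at z = 0. Lengths are in m, angles in rad, forces in N, time in s.
With the tool pointing down it reaches from about 0.375 to 0.975 m from the base axis. Payload 3.8 kg.
Tool frame: the origin (TCP) lies midway between the tips of the shut fingers; the grasp point (between the pads) lies 19 mm behind it (bot.pinch_z is the distance from the TCP to the grasp point, in m); z points along the fingers, y is the line along which they close (so a half turn about z gives the same grasp; the last joint's range is limited). The gripper opens to 88 mm and grips with 3 to 60 N. Pads are 18 mm wide; open, the fingers measure 123 mm over their backs; the gripper's body (75 mm by 187 mm) begins 45 mm behind the grasp point.
Start: joints at [-1.219, 0.264, 1.604, -0, 1.274, -0.037], TCP at [0.256, -0.625, 0.239] pointing down, gripper open.
Joint ranges: [-2.63, 2.63], [-0.94, 2.18], [0.31, 2.57], [-1.31, 4.45], [0, 2.66], [-2.55, 2.55]. Speed limits (rad/s): [2.57, 2.57, 3.14, 3.14, 3.14, 3.14].

INTERFACE

Orientations are given as a rotation vector (axis times angle).
In Python, from workcell import status, cams, bot gives the robot as it stands. The module is installed in compiled form; this text tells all that it offers.
- The arm moves only by the tool drive_tool, never from a script. Its argument "series" is a list of rows, each an object of numbers: "dx", "dy", "dz": the shift along the tool's x, y, z each as a share of 25 mm, from -1 to 1; "rx", "ry", "rz": the turn, a rotation vector about the tool's x, y, z each as a share of 0.08 rad, from -1 to 1; "grip": the closure, from 0 (fully open) to 1 (shut). In form: [{"dx": .., "dy": .., "dz": .., "rx": .., "ry": .., "rz": .., "grip": ..}, ...]. A call has 1 to 10 rows; each row shifts and turns the commanded pose from where the row before left it, along the tool's axes as they then stand; what a row does not reach is not made up. A row lasts 1/8 s, in which the tool goes at most 62.5 mm and 10.7 degrees, less where a joint would pass 70% of its speed; a pose out of reach is approached as far as the arm can. A call with a number of a shift or a turn outside -1 to 1 is refused whole. A call with a gripper value outside its range is refused whole. The fingers move at their own pace and stop on an object; the grip force is fixed at half the most. Time passes only in rows, so rows that do not move let the fingers close. It gives the time, the measured TCP pose, the force, the opening and the grip force at its end, in the units of the state.
- status.get_obs(): the state, without advancing time (a new reading comes with each control period).
- cams.grab_frame(name): name is "scene" or "top" or "wrist"; returns a dict with "pixels" (384x512x3 uint8, red, green, blue), "z_map" (384x512 float32, m along the optical axis (not along the pixel's ray), 0 where there is no reading), "fx", "fy", "cx", "cy" (pixels), "cam_to_world" (4x4, takes a point from camera to world coordinates). Camera axes: x right, y up, looking along -z (the intrinsics and any distortion apply to the point x, -y, -z); pixel columns grow to the right and rows downward; lengths in m; the calibration is good to about 2 mm. A picture is of the moment at which its call begins.
- bot.job_done(): hands the job in; it is judged then, once.
The state is a dict: "t": time; "joint_pos": joint angles; "qd": joint speeds; "effort": joint torques, N m; "position": TCP position; "ee_rot": TCP orientation; "ft_force": force on the tool from outside, world axes, zero at the start; "wrist_torque": the same for the moment, N m; "grip_width": finger opening in m; "gripper_force": force on a finger pad.
Only numpy, scipy, OpenCV 4.12 (cv2) and the standard library are available. Lean on these libraries where they do the work, as an engineer would, in place of code of your own. Each camera call takes 0.05 s, during which the arm holds its last target. There are 200 camera calls.

## Working session

There is one attempt and no reset: what is moved stays moved. The work goes in short steps, Python scripts to look and compute and a tool call to move; the robot and the scene stay as the last step left them, time stands still between calls to the robot, and variables do not carry over. Pictures are saved under pics/ and viewed, at most 10 in all, crops included, and the job is handed in when it is done.

Besides the shell and the picture viewer there is one more tool, called by a JSON object that holds its "name" and its "arguments", one argument or row to a line. drive_tool: Moves the arm, as the interface text tells. Shift numbers are shares of 25 mm and turn numbers shares of 0.08 rad, none past 1 either way. Its arguments: {"type":"object","properties":{"series":{"type":"array"}},"required":["series"]}

```bash
mkdir -p pics; cat > h.py <<'E'
import numpy as np, cv2
from scipy.spatial.transform import Rotation as R
from workcell import status, cams, bot
def grab(n):
    f=cams.grab_frame(n); np.savez(f'{n}.npz',**f); return f
def pts(f):
    z=f['z_map']; v,u=np.mgrid[:384,:512]
    p=np.stack([(u-f['cx'])/f['fx']*z,-(v-f['cy'])/f['fy']*z,-z,np.ones_like(z)],-1)
    return (p@f['cam_to_world'].T)[...,:3]
E
python3 - <<'E'
from h import *
print(status.get_obs())
a=grab('scene');b=grab('top')
for f in(a,b): print({k:f[k] for k in f if k not in('pixels','z_map')})
cv2.imwrite('pics/a.png',cv2.cvtColor(cv2.resize(a['pixels'],(800,600)),4))
cv2.imwrite('pics/b.png',cv2.cvtColor(cv2.resize(b['pixels'],(800,600)),4))
E
```

```text
{'t': 0.0, 'joint_pos': array([-1.21890771e+00,  2.64715539e-01,  1.60535431e+00, -5.53785247e-06,
        1.27369320e+00, -3.68814730e-02]), 'qd': array([-0.00117927, -0.00109623,  0.00091361,  0.00146482,  0.00150662,
        0.00108467]), 'effort': array([-1.77950227e-03, -5.02111959e+01, -3.56876671e+01,  7.28475256e-02,
        2.94638600e-02, -1.91740046e-04]), 'position': array([ 0.25562537, -0.62396642,  0.23742398]), 'ee_rot': array([-3.08032303e+00, -6.06428695e-01,  5.42591772e-04]), 'ft_force': array([-0.60597674, -0.41960429, -0.18438461]), 'wrist_torque': array([ 0.0267532 , -0.05060126,  0.01522442]), 'gripper_force': 0.0, 'grip_width': 0.08806439115664415}
{'fx': 482.72942534274983, 'fy': 482.72942534274983, 'cx': 258.29531582721086, 'cy': 182.03859721015786, 'cam_to_world': array([[-0.65925196,  0.43128174, -0.61594068, -0.33563238],
       [-0.75184837, -0.36662047,  0.54800862,  0.79807206],
       [ 0.01052965,  0.82436975,  0.56595374,  0.88450456],
       [ 0.        ,  0.        ,  0.        ,  1.        ]])}
{'fx': 392.9080644655184, 'fy': 392.9080644655184, 'cx': 253.56044880905702, 'cy': 191.22234780849044, 'cam_to_world': array([[-0.0102518 ,  0.99109802, -0.1327389 ,  0.3650619 ],
       [-0.99978955, -0.01251839, -0.01625232, -0.00604378],
       [-0.01776932,  0.13254435,  0.99101778,  1.28865377],
       [ 0.        ,  0.        ,  0.        ,  1.        ]])}
```

View pics/a.png

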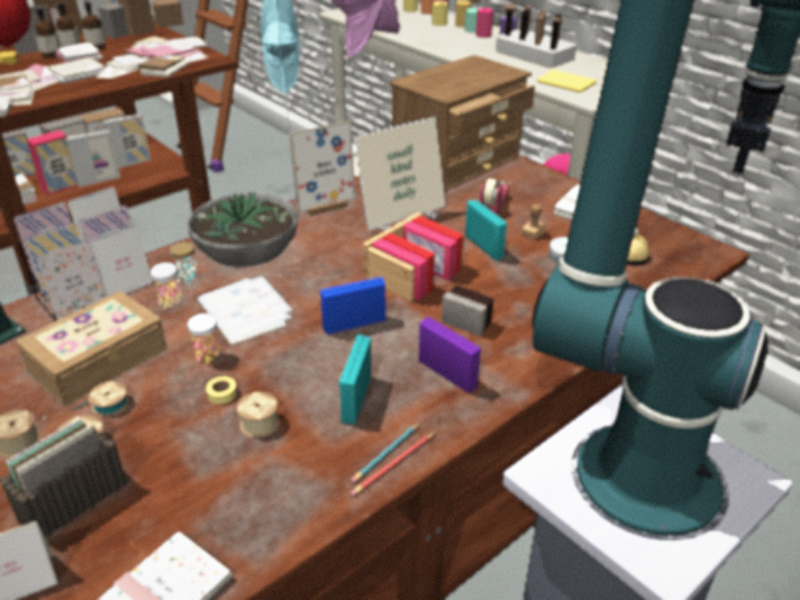

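View pics/b.png

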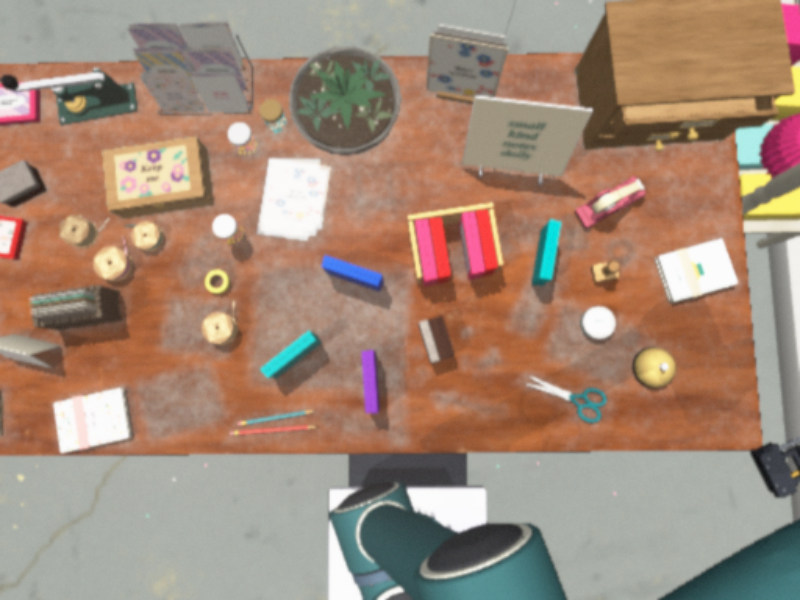

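The top view shows the rack with pink and red boxes at about (455,245) and the gift box (grey and brown) at (437,340) in front of it. The blue (352,272), purple (370,380) and teal (288,355) and (547,252) boxes don't fit the description: the row is the pink and red boxes inside the rack. Next I'll measure, with one crop to confirm.

```bash
python3 - <<'E'
from h import *
f=dict(np.load('top.npz'));P=pts(f);im=f['pixels']
c=im[115:245,250:340];cv2.imwrite('pics/c.png',cv2.cvtColor(cv2.resize(c,None,fx=6,fy=4.6,interpolation=2)[:600],4))
X,Y,Z=P[...,0],P[...,1],P[...,2]
hsv=cv2.cvtColor(im,cv2.COLOR_RGB2HSV);h,s,v=[hsv[...,i].astype(int) for i in range(3)]
roi=np.zeros(Z.shape,bool);roi[120:240,255:325]=1
def rect(m,zp,n):
    m=m.astype(np.uint8); k,l,st,ce=cv2.connectedComponentsWithStats(m)
    for i in range(1,k):
        if st[i,4]<25: continue
        q=l==i; vv,uu=np.nonzero(q)
        # ray cast on plane zp
        d=np.stack([(uu-f['cx'])/f['fx'],-(vv-f['cy'])/f['fy'],-np.ones(len(uu))],-1)@f['cam_to_world'][:3,:3].T
        o=f['cam_to_world'][:3,3];w=o+d*((zp-o[2])/d[:,2])[:,None]
        r=cv2.minAreaRect((w[:,:2]*1000).astype(np.float32))
        print(n,st[i],'med z',np.median(Z[q]).round(4),'rect',np.round(r[0],1),np.round(r[1],1),round(r[2],2),'corners',cv2.boxPoints(r).round(0).tolist())
top=roi&(Z>0.075)&(Z<.1)
red=((h<6)|(h>176))&(s>150); pink=(h>160)&(h<=176)&(s>120)
rect(top&red,.09,'red');rect(top&pink,.088,'pink')
rect(top&(h>12)&(h<35),.084,'wood')
g=roi&(Z>.05)&(Z<.07);g[:200]=0
rect(g,.062,'gift')
E
```

```text
red [305 134  14  40 294] med z 0.0889 rect [ 642.7 -166.8] [123.1  23.9] 8.14 corners [[580.0, -164.0], [583.0, -187.0], [705.0, -170.0], [702.0, -146.0]]
red [275 139  13  40 301] med z 0.0895 rect [628.6 -72.8] [124.1  24.6] 8.08 corners [[565.0, -69.0], [569.0, -94.0], [692.0, -76.0], [688.0, -52.0]]
pink [296 136  15  40 369] med z 0.0872 rect [ 637.5 -141. ] [126.2  29.6] 7.82 corners [[573.0, -135.0], [577.0, -164.0], [702.0, -147.0], [698.0, -118.0]]
pink [266 140  15  40 343] med z 0.0874 rect [624.8 -46.7] [123.8  28.8] 7.71 corners [[562.0, -41.0], [565.0, -69.0], [688.0, -53.0], [684.0, -24.0]]
wood [261 130  61  48 392] med z 0.0824 rect [ 645.  -104.1] [127.8 174.5] 7.94 corners [[570.0, -26.0], [594.0, -199.0], [720.0, -182.0], [696.0, -9.0]]
gift [268 202  23  30 430] med z 0.0615 rect [448.5 -64.4] [83.8 50.1] 16.14 corners [[401.0, -52.0], [415.0, -100.0], [496.0, -77.0], [482.0, -29.0]]
```

View pics/c.png

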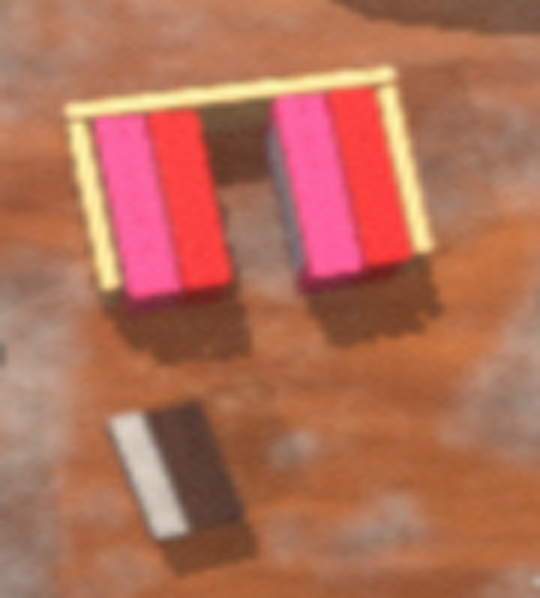

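The crop confirms it: in the left pair, pink l2 and red l1; then the gap; in the right pair, pink r1 and red r2. The gift box (crop about (175,470)) is 67 mm left of the gap line and yawed about 8° to the rack. I'll spread the row first.

```bash
cat >> h.py <<'E'
O=np.array([.6955,-.097]);YAW=np.radians(8.0)
RK=np.array([[np.cos(YAW),-np.sin(YAW)],[np.sin(YAW),np.cos(YAW)]])
def w2r(p): return (np.asarray(p)[...,:2]-O)@RK
def r2w(p): return O+RK@np.asarray(p)
def go(rx,ry,z,yyaw):
    "units to target: rack mm, z mm, world yaw (deg) of tool y; shift in the present tool axes"
    o=status.get_obs();T=R.from_rotvec(o['ee_rot'])
    x,y=r2w([rx/1e3,ry/1e3]);d=T.inv().apply(np.array([x,y,z/1e3])-o['position'])/.025
    a=np.radians(yyaw);Y=np.array([np.cos(a),np.sin(a),0]);Zt=np.array([0,0,-1.]);X=np.cross(Y,Zt)
    r=(T.inv()*R.from_matrix(np.stack([X,Y,Zt],1))).as_rotvec()/.08
    print('t',o['t'],'at rack',(w2r(o['position'])*1e3).round(1),'z',(o['position'][2]*1e3).round(1),'F rack',(RK.T@o['ft_force'][:2]).round(1),o['ft_force'][2].round(1),'w',round(o['grip_width']*1e3,1))
    print('shift',d.round(2),'turn',r.round(2))
E
python3 - <<'E'
from h import *
go(-70,-1,200,8)
go(-70,-1,200,-82)
f=dict(np.load('top.npz'));P=pts(f);q=w2r(P[...,:2])*1e3;z=P[...,2]
m=(q[...,0]>15)&(q[...,0]<200)&(abs(q[...,1])<110)&(z>.02)
for a in range(20,200,20):
    k=m&(q[...,0]>=a)&(q[...,0]<a+20);print(a,k.sum(),z[k].max().round(3) if k.any() else '')
E
```

```text
t 0.1 at rack [-508.9 -460.7] z 237.5 F rack [ 1.  -0.2] -0.4 w 88.3
shift [ 21.55 -13.49   1.53] turn [ -0.02  -0.02 -16.52]
t 0.1 at rack [-508.9 -460.7] z 237.5 F rack [ 1.  -0.2] -0.4 w 88.3
shift [ 21.55 -13.49   1.53] turn [-0.03  0.    3.11]
20 0 
40 0 
60 0 
80 3 0.029
100 55 0.063
120 268 0.141
140 309 0.218
160 171 0.225
180 21 0.087
```

{"name": "drive_tool", "arguments": {
  "series": [
    {"dx": 0.98, "dy": -0.61, "grip": 1},
    {"dx": 0.98, "dy": -0.61, "grip": 1},
    {"dx": 0.98, "dy": -0.61, "grip": 1},
    {"dx": 0.98, "dy": -0.61, "grip": 1},
    {"dx": 0.98, "dy": -0.61, "grip": 1},
    {"dx": 0.98, "dy": -0.61, "grip": 1},
    {"dx": 0.98, "dy": -0.61, "grip": 1},
    {"dx": 0.98, "dy": -0.61, "grip": 1},
    {"dx": 0.98, "dy": -0.61, "grip": 1},
    {"dx": 0.98, "dy": -0.61, "grip": 1}
  ]
}}

```text
$.series[0]: bad value
```

{"name": "drive_tool", "arguments": {
  "series": [
    {"dx": 0.98, "dy": -0.61, "grip": 1},
    {"dx": 0.98, "dy": -0.61, "grip": 1},
    {"dx": 0.98, "dy": -0.61, "grip": 1},
    {"dx": 0.98, "dy": -0.61, "grip": 1},
    {"dx": 0.98, "dy": -0.61, "grip": 1},
    {"dx": 0.98, "dy": -0.61, "grip": 1},
    {"dx": 0.98, "dy": -0.61, "grip": 1},
    {"dx": 0.98, "dy": -0.61, "grip": 1},
    {"dx": 0.98, "dy": -0.61, "grip": 1},
    {"dx": 0.98, "dy": -0.61, "grip": 1}
  ]
}}

```text
$.series[0]: bad value
```

{"name": "drive_tool", "arguments": {
  "series": [
    {"dx": 0.98, "dy": -0.61, "grip": 1},
    {"dx": 0.98, "dy": -0.61, "grip": 1},
    {"rz": -1, "grip": 1},
    {"rz": -1, "grip": 1},
    {"rz": -1, "grip": 1},
    {"rz": -1, "grip": 1},
    {"rz": -1, "grip": 1},
    {"rz": -1, "grip": 1},
    {"rz": -1, "grip": 1},
    {"rz": -1, "grip": 1}
  ]
}}

```text
$.series[0]: bad value
```

{"name": "drive_tool", "arguments": {
  "series": [
    {"rz": -1, "grip": 1},
    {"rz": -1, "grip": 1},
    {"rz": -1, "grip": 1},
    {"rz": -1, "grip": 1},
    {"rz": -1, "grip": 1},
    {"rz": -1, "grip": 1},
    {"rz": -1, "grip": 1},
    {"rz": -1, "grip": 1},
    {"rz": -0.5, "grip": 1},
    {"grip": 1}
  ]
}}

```text
$.series[0]: bad value
```

```bash
python3 - <<'E'
from h import *
go(-70,-1,120,8)
f=grab('wrist');cv2.imwrite('pics/d.png',cv2.cvtColor(f['pixels'],4))
print(status.get_obs()['joint_pos'])
E
```

```text
t 0.1 at rack [-508.9 -460.7] z 237.5 F rack [ 1.  -0.2] -0.4 w 88.3
shift [ 21.55 -13.48   4.73] turn [ -0.02  -0.02 -16.52]
[-1.21886988e+00  2.64589523e-01  1.60508155e+00  2.77455264e-05
  1.27367442e+00 -3.69257072e-02]
```

View pics/d.png

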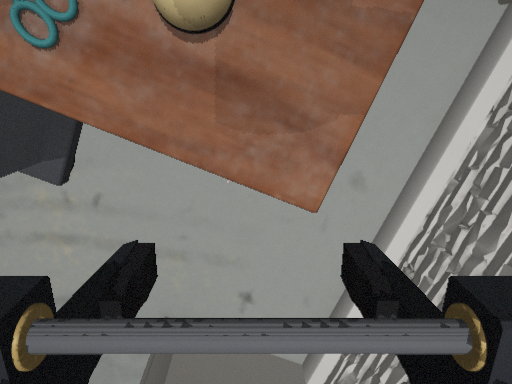

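All four calls were refused, apparently because a row needs every key, so nothing has moved. The wrist picture only shows the table corner at the start pose. I'll send full rows.

{"name": "drive_tool", "arguments": {
  "series": [
    {"dx": 0.98, "dy": -0.61, "dz": 0, "rx": 0, "ry": 0, "rz": 0, "grip": 1},
    {"dx": 0.98, "dy": -0.61, "dz": 0, "rx": 0, "ry": 0, "rz": 0, "grip": 1},
    {"dx": 0.98, "dy": -0.61, "dz": 0, "rx": 0, "ry": 0, "rz": 0, "grip": 1},
    {"dx": 0.98, "dy": -0.61, "dz": 0, "rx": 0, "ry": 0, "rz": 0, "grip": 1},
    {"dx": 0.98, "dy": -0.61, "dz": 0, "rx": 0, "ry": 0, "rz": 0, "grip": 1},
    {"dx": 0.98, "dy": -0.61, "dz": 0, "rx": 0, "ry": 0, "rz": 0, "grip": 1},
    {"dx": 0.98, "dy": -0.61, "dz": 0, "rx": 0, "ry": 0, "rz": 0, "grip": 1},
    {"dx": 0.98, "dy": -0.61, "dz": 0, "rx": 0, "ry": 0, "rz": 0, "grip": 1},
    {"dx": 0.98, "dy": -0.61, "dz": 0, "rx": 0, "ry": 0, "rz": 0, "grip": 1},
    {"dx": 0.98, "dy": -0.61, "dz": 0, "rx": 0, "ry": 0, "rz": 0, "grip": 1}
  ]
}}

```text
t: 1.4
position: [0.4255, -0.3883, 0.2386]
ee_rot: [-3.081, -0.608, -0.0]
ft_force: [0.8, 0.0, -0.1]
grip_width: 0.0003
gripper_force: 0.0
```

{"name": "drive_tool", "arguments": {
  "series": [
    {"dx": 0.98, "dy": -0.61, "dz": 0, "rx": 0, "ry": 0, "rz": 0, "grip": 1},
    {"dx": 0.98, "dy": -0.61, "dz": 0, "rx": 0, "ry": 0, "rz": 0, "grip": 1},
    {"dx": 0.98, "dy": -0.61, "dz": 0, "rx": 0, "ry": 0, "rz": 0, "grip": 1},
    {"dx": 0.98, "dy": -0.61, "dz": 0, "rx": 0, "ry": 0, "rz": 0, "grip": 1},
    {"dx": 0.98, "dy": -0.61, "dz": 0, "rx": 0, "ry": 0, "rz": 0, "grip": 1},
    {"dx": 0.98, "dy": -0.61, "dz": 0, "rx": 0, "ry": 0, "rz": 0, "grip": 1},
    {"dx": 0.98, "dy": -0.61, "dz": 0, "rx": 0, "ry": 0, "rz": 0, "grip": 1},
    {"dx": 0.98, "dy": -0.61, "dz": 0, "rx": 0, "ry": 0, "rz": 0, "grip": 1},
    {"dx": 0.98, "dy": -0.61, "dz": 0, "rx": 0, "ry": 0, "rz": 0, "grip": 1},
    {"dx": 0.98, "dy": -0.61, "dz": 0, "rx": 0, "ry": 0, "rz": 0, "grip": 1}
  ]
}}

```text
t: 2.65
position: [0.5937, -0.1543, 0.2386]
ee_rot: [-3.082, -0.608, 0.0]
ft_force: [-0.7, -0.6, 0.3]
grip_width: 0.0005
gripper_force: 0.0
```

{"name": "drive_tool", "arguments": {
  "series": [
    {"dx": 0.98, "dy": -0.61, "dz": 0, "rx": 0, "ry": 0, "rz": 0, "grip": 1},
    {"dx": 0.5, "dy": -0.6, "dz": 0, "rx": 0, "ry": 0, "rz": 0, "grip": 1},
    {"dx": 0, "dy": 0, "dz": 0, "rx": 0, "ry": 0, "rz": -1, "grip": 1},
    {"dx": 0, "dy": 0, "dz": 0, "rx": 0, "ry": 0, "rz": -1, "grip": 1},
    {"dx": 0, "dy": 0, "dz": 0, "rx": 0, "ry": 0, "rz": -1, "grip": 1},
    {"dx": 0, "dy": 0, "dz": 0, "rx": 0, "ry": 0, "rz": -1, "grip": 1},
    {"dx": 0, "dy": 0, "dz": 0, "rx": 0, "ry": 0, "rz": -1, "grip": 1},
    {"dx": 0, "dy": 0, "dz": 0, "rx": 0, "ry": 0, "rz": -1, "grip": 1},
    {"dx": 0, "dy": 0, "dz": 0, "rx": 0, "ry": 0, "rz": -1, "grip": 1},
    {"dx": 0, "dy": 0, "dz": 0, "rx": 0, "ry": 0, "rz": -1, "grip": 1}
  ]
}}

```text
t: 3.9
position: [0.6157, -0.1138, 0.2386]
ee_rot: [-2.732, -1.549, 0.001]
ft_force: [-0.5, 0.6, 0.6]
grip_width: 0.0004
gripper_force: 0.0
```

{"name": "drive_tool", "arguments": {
  "series": [
    {"dx": 0, "dy": 0, "dz": 0, "rx": 0, "ry": 0, "rz": -1, "grip": 1},
    {"dx": 0, "dy": 0, "dz": 0, "rx": 0, "ry": 0, "rz": -1, "grip": 1},
    {"dx": 0, "dy": 0, "dz": 0, "rx": 0, "ry": 0, "rz": -1, "grip": 1},
    {"dx": 0, "dy": 0, "dz": 0, "rx": 0, "ry": 0, "rz": -1, "grip": 1},
    {"dx": 0, "dy": 0, "dz": 0, "rx": 0, "ry": 0, "rz": -1, "grip": 1},
    {"dx": 0, "dy": 0, "dz": 0, "rx": 0, "ry": 0, "rz": -1, "grip": 1},
    {"dx": 0, "dy": 0, "dz": 0, "rx": 0, "ry": 0, "rz": -1, "grip": 1},
    {"dx": 0, "dy": 0, "dz": 0, "rx": 0, "ry": 0, "rz": -1, "grip": 1},
    {"dx": 0, "dy": 0, "dz": 0, "rx": 0, "ry": 0, "rz": -0.5, "grip": 1},
    {"dx": 0, "dy": 0, "dz": 0, "rx": 0, "ry": 0, "rz": 0, "grip": 1}
  ]
}}

```text
t: 5.15
position: [0.6158, -0.1139, 0.2386]
ee_rot: [-2.063, -2.369, 0.0]
ft_force: [0.2, -0.6, 0.7]
grip_width: 0.0006
gripper_force: 0.0
```

```bash
python3 - <<'E'
from h import *
go(-70,-1,110,8)
f=grab('wrist');cv2.imwrite('pics/e.png',cv2.cvtColor(f['pixels'],4))
E
```

```text
t 5.15 at rack [-81.3  -5.7] z 238.6 F rack [ 0.1 -0.6] 0.7 w 0.6
shift [0.19 0.45 5.14] turn [-0.01 -0.   -0.02]
```

View pics/e.png

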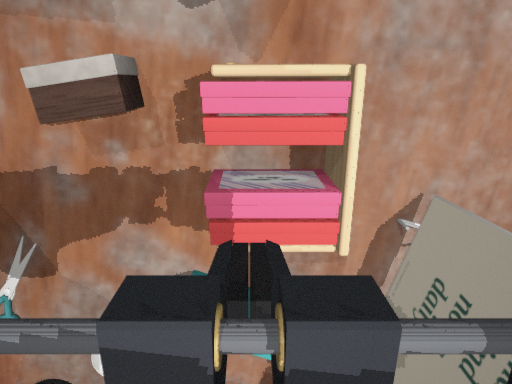

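The wrist view shows the whole row: the gap at (270,158) between red l1 (275,130) and pink r1 (275,180), the gift box at (85,90). I'll measure the gap with this view's depth.

```bash
cat >> h.py <<'E'
def row(f):
    P=pts(f);q=w2r(P)*1e3;z=P[...,2]*1e3;hsv=cv2.cvtColor(f['pixels'],cv2.COLOR_RGB2HSV);h,s=hsv[...,0].astype(int),hsv[...,1]
    near=(abs(q[...,1])<90)&(q[...,0]>-150)&(q[...,0]<15)
    for n,m in(('red',((h<6)|(h>176))&(s>150)),('pink',(h>160)&(h<=176)&(s>120)),('wood',(h>12)&(h<35)&(s>50))):
        m=m&near&(z>(76 if n=='wood' else 84))&(z<95)
        for sd in(1,-1):
            k=m&(q[...,1]*sd>0)
            if k.sum()<20: continue
            a=q[k];print(n,sd,k.sum(),'y',np.percentile(a[:,1],[1,50,99]).round(1),'x',np.percentile(a[:,0],[1,99]).round(1),'z',np.median(z[k]).round(1))
            for lo,hi in((-120,-95),(-40,-12)):
                b=a[(a[:,0]>lo)&(a[:,0]<hi)]
                if len(b)>9: print('   x',lo,hi,'y',np.percentile(b[:,1],[2,98]).round(1))
E
python3 - <<'E'
from h import *
row(dict(np.load('wrist.npz')))
E
```

```text
red 1 1152 y [23.7 35.  46.8] x [-120.4   -1.5] z 88.8
   x -120 -95 y [24.6 46.8]
   x -40 -12 y [23.6 46.6]
red -1 1293 y [-70.5 -56.7 -47.9] x [-118.7   -1. ] z 88.8
   x -120 -95 y [-70.2 -48. ]
   x -40 -12 y [-70.5 -47.9]
pink 1 4406 y [50.4 62.7 75.4] x [-120.8   -0.2] z 87.0
   x -120 -95 y [50.5 75.4]
   x -40 -12 y [50.4 75.3]
pink -1 3380 y [-45.5 -32.4 -19.8] x [-121.1   -0.8] z 87.0
   x -120 -95 y [-45.4 -20. ]
   x -40 -12 y [-44.7 -19.9]
wood 1 3260 y [ 2.1 80.8 88.8] x [-110.9   13. ] z 80.2
   x -120 -95 y [79.4 88.9]
   x -40 -12 y [79.2 88.7]
wood -1 1425 y [-83.7 -53.9  -1. ] x [-49.5  13.2] z 86.5
   x -40 -12 y [-83.7 -76.7]
```

{"name": "drive_tool", "arguments": {
  "series": [
    {"dx": 0.27, "dy": 0.53, "dz": 0, "rx": 0, "ry": 0, "rz": 0, "grip": 1},
    {"dx": 0, "dy": 0, "dz": 1, "rx": 0, "ry": 0, "rz": 0, "grip": 1},
    {"dx": 0, "dy": 0, "dz": 1, "rx": 0, "ry": 0, "rz": 0, "grip": 1},
    {"dx": 0, "dy": 0, "dz": 1, "rx": 0, "ry": 0, "rz": 0, "grip": 1},
    {"dx": 0, "dy": 0, "dz": 1, "rx": 0, "ry": 0, "rz": 0, "grip": 1},
    {"dx": 0, "dy": 0, "dz": 1, "rx": 0, "ry": 0, "rz": 0, "grip": 1},
    {"dx": 0, "dy": 0, "dz": 0.4, "rx": 0, "ry": 0, "rz": 0, "grip": 1},
    {"dx": 0, "dy": 0, "dz": 0, "rx": 0, "ry": 0, "rz": 0, "grip": 1}
  ]
}}

```text
t: 6.2
position: [0.6285, -0.1056, 0.103]
ee_rot: [-2.062, -2.368, 0.001]
ft_force: [-0.6, 0.2, -0.2]
grip_width: 0.0002
gripper_force: 0.0
```

{"name": "drive_tool", "arguments": {
  "series": [
    {"dx": 0, "dy": 0, "dz": 0.6, "rx": 0, "ry": 0, "rz": 0, "grip": 1},
    {"dx": 0, "dy": 0, "dz": 0.6, "rx": 0, "ry": 0, "rz": 0, "grip": 1},
    {"dx": 0, "dy": 0, "dz": 0.6, "rx": 0, "ry": 0, "rz": 0, "grip": 1},
    {"dx": 0, "dy": 0, "dz": 0.6, "rx": 0, "ry": 0, "rz": 0, "grip": 1},
    {"dx": 0, "dy": 0, "dz": 0.4, "rx": 0, "ry": 0, "rz": 0, "grip": 1},
    {"dx": 0, "dy": 0, "dz": 0, "rx": 0, "ry": 0, "rz": 0, "grip": 1}
  ]
}}

```text
t: 6.95
position: [0.6277, -0.1059, 0.0323]
ee_rot: [-2.062, -2.368, 0.002]
ft_force: [-0.2, 0.2, -0.1]
grip_width: 0.0004
gripper_force: 0.0
```

```bash
python3 - <<'E'
from h import *
go(-70,14,31,8)
E
```

```text
t 6.95 at rack [-68.4   0.6] z 32.3 F rack [-0.2  0.2] -0.1 w 0.4
shift [ 0.54 -0.06  0.05] turn [-0.03 -0.01 -0.02]
```

{"name": "drive_tool", "arguments": {
  "series": [
    {"dx": 0.24, "dy": 0, "dz": 0, "rx": 0, "ry": 0, "rz": 0, "grip": 1},
    {"dx": 0.24, "dy": 0, "dz": 0, "rx": 0, "ry": 0, "rz": 0, "grip": 1},
    {"dx": 0.08, "dy": 0, "dz": 0, "rx": 0, "ry": 0, "rz": 0, "grip": 1},
    {"dx": 0.04, "dy": 0, "dz": 0, "rx": 0, "ry": 0, "rz": 0, "grip": 1},
    {"dx": 0.04, "dy": 0, "dz": 0, "rx": 0, "ry": 0, "rz": 0, "grip": 1}
  ]
}}

```text
t: 7.58
position: [0.6271, -0.0906, 0.0343]
ee_rot: [2.062, 2.368, 0.001]
ft_force: [0.4, -0.9, -0.0]
grip_width: 0.0006
gripper_force: 0.8
```

{"name": "drive_tool", "arguments": {
  "series": [
    {"dx": 0.04, "dy": 0, "dz": 0, "rx": 0, "ry": 0, "rz": 0, "grip": 1},
    {"dx": 0.04, "dy": 0, "dz": 0, "rx": 0, "ry": 0, "rz": 0, "grip": 1}
  ]
}}

```text
t: 7.82
position: [0.627, -0.0901, 0.0342]
ee_rot: [2.06, 2.368, -0.002]
ft_force: [1.4, -8.7, 1.3]
grip_width: 0.0004
gripper_force: 5.0
```

{"name": "drive_tool", "arguments": {
  "series": [
    {"dx": 0, "dy": 0, "dz": 0.12, "rx": 0, "ry": 0, "rz": 0, "grip": 1},
    {"dx": 0.04, "dy": 0, "dz": 0, "rx": 0, "ry": 0, "rz": 0, "grip": 1}
  ]
}}

```text
t: 8.07
position: [0.6271, -0.089, 0.0314]
ee_rot: [2.061, 2.367, -0.0]
ft_force: [1.2, -2.9, -2.7]
grip_width: 0.0002
gripper_force: 1.6
```

```bash
python3 - <<'E'
from h import *
go(-70,14,31,8)
f=grab('wrist');row(f)
f=grab('top');print('top');row(f)
E
```

```text
t 8.075 at rack [-66.6  17.4] z 31.4 F rack [ 0.8 -3. ] -2.7 w 0.2
shift [-0.14 -0.14  0.02] turn [ 0.02  0.03 -0.02]
red 1 20241 y [31.  47.7 53.7] x [-119.7   -1.7] z 89.3
   x -120 -95 y [31.9 53.7]
   x -40 -12 y [31.4 53.6]
pink 1 39452 y [54.  68.2 79.4] x [-1.201e+02 -1.000e-01] z 87.1
   x -120 -95 y [54.5 79.3]
   x -40 -12 y [54.2 79.3]
wood 1 19466 y [ 3.5 83.2 89.2] x [-110.7   11.4] z 79.6
   x -120 -95 y [80.  89.2]
   x -40 -12 y [80.  89.1]
wood -1 178 y [-8.1 -2.6 -0. ] x [3.3 4.8] z 78.6
top
pink 1 33 y [48.7 53.6 74.8] x [-75.   -2.2] z 87.3
pink -1 81 y [-48.2 -38.7 -27.1] x [-102.2  -57. ] z 87.7
   x -120 -95 y [-46.  -28.4]
wood 1 59 y [72.5 82.5 86.8] x [-51.9  11.8] z 80.7
   x -40 -12 y [78.2 86.7]
wood -1 39 y [-87.2 -82.9 -78. ] x [-114.5  -67. ] z 80.0
   x -120 -95 y [-86.9 -78. ]
```

{"name": "drive_tool", "arguments": {
  "series": [
    {"dx": 0.04, "dy": 0, "dz": 0, "rx": 0, "ry": 0, "rz": 0, "grip": 1},
    {"dx": 0.04, "dy": 0, "dz": 0, "rx": 0, "ry": 0, "rz": 0, "grip": 1}
  ]
}}

```text
t: 8.43
position: [0.6269, -0.0886, 0.0312]
ee_rot: [2.059, 2.366, -0.003]
ft_force: [2.6, -17.2, -0.4]
grip_width: 0.0006
gripper_force: 8.2
```

{"name": "drive_tool", "arguments": {
  "series": [
    {"dx": 0.04, "dy": 0, "dz": 0, "rx": 0, "ry": 0, "rz": 0, "grip": 1},
    {"dx": 0, "dy": 0, "dz": 0, "rx": 0, "ry": 0, "rz": 0, "grip": 1}
  ]
}}

```text
t: 8.68
position: [0.627, -0.0887, 0.0312]
ee_rot: [2.058, 2.365, -0.004]
ft_force: [3.4, -17.6, 0.3]
grip_width: 0.0008
gripper_force: 8.7
```

{"name": "drive_tool", "arguments": {
  "series": [
    {"dx": -0.4, "dy": 0, "dz": 0, "rx": 0, "ry": 0, "rz": 0, "grip": 1},
    {"dx": -0.4, "dy": 0, "dz": 0, "rx": 0, "ry": 0, "rz": 0, "grip": 1},
    {"dx": -0.4, "dy": 0, "dz": 0, "rx": 0, "ry": 0, "rz": 0, "grip": 1},
    {"dx": -0.08, "dy": 0, "dz": 0, "rx": 0, "ry": 0, "rz": 0, "grip": 1},
    {"dx": 0, "dy": 0, "dz": 0, "rx": 0, "ry": 0, "rz": 0, "grip": 1}
  ]
}}

```text
t: 9.3
position: [0.6299, -0.1159, 0.0306]
ee_rot: [-2.063, -2.369, -0.0]
ft_force: [-0.4, 0.3, -0.3]
grip_width: 0.0007
gripper_force: 0.0
```

```bash
python3 - <<'E'
from h import *
go(-68,-12,31,8)
E
```

```text
t 9.3 at rack [-67.6  -9.6] z 30.6 F rack [-0.4  0.4] -0.3 w 0.7
shift [-0.1  -0.02 -0.02] turn [-0.   -0.   -0.02]
```

{"name": "drive_tool", "arguments": {
  "series": [
    {"dx": -0.08, "dy": 0, "dz": 0, "rx": 0, "ry": 0, "rz": 0, "grip": 1},
    {"dx": -0.06, "dy": 0, "dz": 0, "rx": 0, "ry": 0, "rz": 0, "grip": 1},
    {"dx": -0.04, "dy": 0, "dz": 0, "rx": 0, "ry": 0, "rz": 0, "grip": 1},
    {"dx": -0.04, "dy": 0, "dz": 0, "rx": 0, "ry": 0, "rz": 0, "grip": 1}
  ]
}}

```text
t: 9.8
position: [0.6307, -0.1201, 0.031]
ee_rot: [-2.063, -2.368, -0.002]
ft_force: [-0.5, 7.7, 4.1]
grip_width: 0.0003
gripper_force: 4.3
```

{"name": "drive_tool", "arguments": {
  "series": [
    {"dx": -0.04, "dy": 0, "dz": 0, "rx": 0, "ry": 0, "rz": 0, "grip": 1},
    {"dx": -0.04, "dy": 0, "dz": 0, "rx": 0, "ry": 0, "rz": 0, "grip": 1}
  ]
}}

```text
t: 10.05
position: [0.6307, -0.1217, 0.0303]
ee_rot: [-2.062, -2.367, -0.002]
ft_force: [-0.3, 9.4, 1.8]
grip_width: 0.0005
gripper_force: 4.7
```

{"name": "drive_tool", "arguments": {
  "series": [
    {"dx": -0.04, "dy": 0, "dz": 0, "rx": 0, "ry": 0, "rz": 0, "grip": 1},
    {"dx": -0.04, "dy": 0, "dz": 0, "rx": 0, "ry": 0, "rz": 0, "grip": 1}
  ]
}}

```text
t: 10.3
position: [0.6306, -0.1216, 0.0303]
ee_rot: [-2.06, -2.365, -0.004]
ft_force: [-1.4, 17.8, 3.8]
grip_width: 0.0004
gripper_force: 8.7
```

```bash
python3 - <<'E'
from h import *
go(-68,-18.6,31,8)
E
```

```text
t 10.3 at rack [-67.7 -15.3] z 30.3 F rack [ 1.1 17.8] 3.8 w 0.4
shift [-0.13 -0.01 -0.03] turn [-0.02 -0.07 -0.02]
```

{"name": "drive_tool", "arguments": {
  "series": [
    {"dx": 0.4, "dy": 0, "dz": 0, "rx": 0, "ry": 0, "rz": 0, "grip": 1},
    {"dx": 0.4, "dy": 0, "dz": 0, "rx": 0, "ry": 0, "rz": 0, "grip": 1},
    {"dx": 0, "dy": 0, "dz": -1, "rx": 0, "ry": 0, "rz": 0, "grip": 1},
    {"dx": 0, "dy": 0, "dz": -1, "rx": 0, "ry": 0, "rz": 0, "grip": 1},
    {"dx": 0, "dy": 0, "dz": -1, "rx": 0, "ry": 0, "rz": 0, "grip": 1},
    {"dx": 0, "dy": 0, "dz": -1, "rx": 0, "ry": 0, "rz": 0, "grip": 1},
    {"dx": 0, "dy": -1, "dz": -1, "rx": 0, "ry": 0, "rz": 0, "grip": 1},
    {"dx": 0, "dy": -1, "dz": -1, "rx": 0, "ry": 0, "rz": 0, "grip": 1},
    {"dx": 0, "dy": -1, "dz": -1, "rx": 0, "ry": 0, "rz": 0, "grip": 1},
    {"dx": 0, "dy": -1, "dz": -1, "rx": 0, "ry": 0, "rz": 0, "grip": 1}
  ]
}}

```text
t: 11.55
position: [0.5286, -0.1197, 0.2315]
ee_rot: [2.063, 2.369, -0.001]
ft_force: [0.6, -0.3, 0.3]
grip_width: 0.0003
gripper_force: 0.0
```

```bash
python3 - <<'E'
from h import *
f=grab('wrist');row(f)
cv2.imwrite('pics/f.png',cv2.cvtColor(f['pixels'],4))
go(-243,66.6,200,-74)
# gift in wrist view
P=pts(f);q=w2r(P)*1e3;z=P[...,2]
m=(z>.055)&(z<.068)&(q[...,0]>-310)&(q[...,0]<-170)&(abs(q[...,1]-66)<60)
r=cv2.minAreaRect(q[m].astype(np.float32));print('gift',m.sum(),r,np.median(z[m]))
E
```

```text
red 1 474 y [29.3 41.5 52.8] x [-122.    -3.3] z 88.8
   x -120 -95 y [30.6 52.8]
   x -40 -12 y [29.3 52.7]
red -1 348 y [-72.  -51.4 -50.5] x [-120.1    0. ] z 88.2
   x -120 -95 y [-72.1 -50.8]
   x -40 -12 y [-66.6 -50.7]
pink 1 4133 y [53.1 65.1 78.5] x [-121.5   -0.6] z 86.9
   x -120 -95 y [53.3 78.5]
   x -40 -12 y [53.1 78.4]
pink -1 2869 y [-50.7 -39.2 -24.8] x [-122.    -1.4] z 86.9
   x -120 -95 y [-50.3 -25.1]
   x -40 -12 y [-50.5 -25.1]
wood 1 3372 y [ 1.8 80.7 88.5] x [-112.    12.6] z 80.5
   x -120 -95 y [80.  88.5]
   x -40 -12 y [79.8 88.4]
wood -1 1657 y [-84.5 -54.4  -0.9] x [-109.8   12.7] z 86.0
   x -120 -95 y [-84.9 -79.4]
   x -40 -12 y [-83.7 -79.4]
t 11.6 at rack [-169.3    0.2] z 235.2 F rack [-1.5  0.7] 1.2 w 0.5
shift [ 2.66 -2.96  1.39] turn [5.000e-02 1.000e-02 1.786e+01]
gift 5538 ((-238.5672607421875, 68.33041381835938), (85.01362609863281, 50.01332092285156), 8.262263298034668) 0.060856339601743026
```

View pics/f.png

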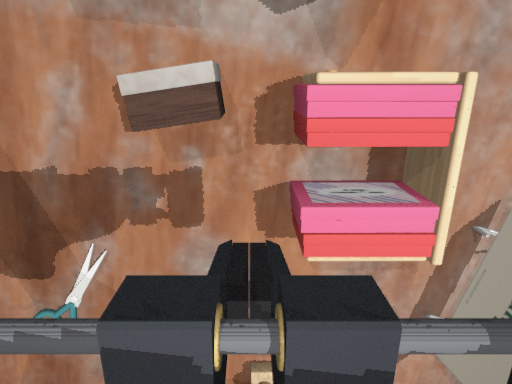

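The gap is now about 54 mm, both sides are packed and upright, and the row is at the board. Gift box is clear at (170,95). Next, grasp it near its rear, high up.

{"name": "drive_tool", "arguments": {
  "series": [
    {"dx": 0.64, "dy": -0.92, "dz": 0, "rx": 0, "ry": 0, "rz": 0, "grip": 0},
    {"dx": 0.64, "dy": -0.92, "dz": 0, "rx": 0, "ry": 0, "rz": 0, "grip": 0},
    {"dx": 0.64, "dy": -0.92, "dz": 0, "rx": 0, "ry": 0, "rz": 0, "grip": 0},
    {"dx": 0.64, "dy": -0.92, "dz": 0, "rx": 0, "ry": 0, "rz": 0, "grip": 0},
    {"dx": 0, "dy": 0, "dz": 0, "rx": 0, "ry": 0, "rz": 1, "grip": 0},
    {"dx": 0, "dy": 0, "dz": 0, "rx": 0, "ry": 0, "rz": 1, "grip": 0},
    {"dx": 0, "dy": 0, "dz": 0, "rx": 0, "ry": 0, "rz": 1, "grip": 0},
    {"dx": 0, "dy": 0, "dz": 0, "rx": 0, "ry": 0, "rz": 1, "grip": 0},
    {"dx": 0, "dy": 0, "dz": 0, "rx": 0, "ry": 0, "rz": 1, "grip": 0},
    {"dx": 0, "dy": 0, "dz": 0, "rx": 0, "ry": 0, "rz": 1, "grip": 0}
  ]
}}

```text
t: 12.85
position: [0.4297, -0.0688, 0.2304]
ee_rot: [2.569, 1.807, -0.0]
ft_force: [-0.2, -0.5, -0.1]
grip_width: 0.088
gripper_force: 0.0
```

{"name": "drive_tool", "arguments": {
  "series": [
    {"dx": 0, "dy": 0, "dz": 0, "rx": 0, "ry": 0, "rz": 1, "grip": 0},
    {"dx": 0, "dy": 0, "dz": 0, "rx": 0, "ry": 0, "rz": 1, "grip": 0},
    {"dx": 0, "dy": 0, "dz": 0, "rx": 0, "ry": 0, "rz": 1, "grip": 0},
    {"dx": 0, "dy": 0, "dz": 0, "rx": 0, "ry": 0, "rz": 1, "grip": 0},
    {"dx": 0, "dy": 0, "dz": 0, "rx": 0, "ry": 0, "rz": 1, "grip": 0},
    {"dx": 0, "dy": 0, "dz": 0, "rx": 0, "ry": 0, "rz": 1, "grip": 0},
    {"dx": 0, "dy": 0, "dz": 0, "rx": 0, "ry": 0, "rz": 1, "grip": 0},
    {"dx": 0, "dy": 0, "dz": 0, "rx": 0, "ry": 0, "rz": 1, "grip": 0},
    {"dx": 0, "dy": 0, "dz": 0, "rx": 0, "ry": 0, "rz": 1, "grip": 0},
    {"dx": 0, "dy": 0, "dz": 0, "rx": 0, "ry": 0, "rz": 1, "grip": 0}
  ]
}}

```text
t: 14.1
position: [0.4297, -0.0688, 0.2304]
ee_rot: [3.07, 0.664, 0.0]
ft_force: [-0.0, 0.6, 0.4]
grip_width: 0.088
gripper_force: 0.0
```

{"name": "drive_tool", "arguments": {
  "series": [
    {"dx": 0, "dy": 0, "dz": 0, "rx": 0, "ry": 0, "rz": 1, "grip": 0},
    {"dx": 0, "dy": 0, "dz": 0, "rx": 0, "ry": 0, "rz": 0.8, "grip": 0},
    {"dx": 0, "dy": 0, "dz": 0, "rx": 0, "ry": 0, "rz": 0, "grip": 0}
  ]
}}

```text
t: 14.48
position: [0.4297, -0.0688, 0.2305]
ee_rot: [3.109, 0.447, 0.0]
ft_force: [0.8, -0.1, -1.6]
grip_width: 0.0883
gripper_force: 0.0
```

```bash
python3 - <<'E'
from h import *
go(-261,64.2,28,-73.8)
E
```

```text
t 14.475 at rack [-259.3   65. ] z 230.5 F rack [ 0.8 -0.2] -1.6 w 88.3
shift [-0.07  0.02  8.1 ] turn [0.01 0.   0.03]
```

{"name": "drive_tool", "arguments": {
  "series": [
    {"dx": -0.07, "dy": 0.02, "dz": 1, "rx": 0, "ry": 0, "rz": 0, "grip": 0},
    {"dx": 0, "dy": 0, "dz": 1, "rx": 0, "ry": 0, "rz": 0, "grip": 0},
    {"dx": 0, "dy": 0, "dz": 1, "rx": 0, "ry": 0, "rz": 0, "grip": 0},
    {"dx": 0, "dy": 0, "dz": 1, "rx": 0, "ry": 0, "rz": 0, "grip": 0},
    {"dx": 0, "dy": 0, "dz": 1, "rx": 0, "ry": 0, "rz": 0, "grip": 0},
    {"dx": 0, "dy": 0, "dz": 0.7, "rx": 0, "ry": 0, "rz": 0, "grip": 0},
    {"dx": 0, "dy": 0, "dz": 0.7, "rx": 0, "ry": 0, "rz": 0, "grip": 0},
    {"dx": 0, "dy": 0, "dz": 0.7, "rx": 0, "ry": 0, "rz": 0, "grip": 0},
    {"dx": 0, "dy": 0, "dz": 0.6, "rx": 0, "ry": 0, "rz": 0, "grip": 0},
    {"dx": 0, "dy": 0, "dz": 0.4, "rx": 0, "ry": 0, "rz": 0, "grip": 0}
  ]
}}

```text
t: 15.72
position: [0.4278, -0.0696, 0.0274]
ee_rot: [-3.11, -0.447, 0.001]
ft_force: [-0.1, -0.3, -0.0]
grip_width: 0.0883
gripper_force: 0.0
```

{"name": "drive_tool", "arguments": {
  "series": [
    {"dx": 0, "dy": 0, "dz": 0, "rx": 0, "ry": 0, "rz": 0, "grip": 0.3},
    {"dx": 0, "dy": 0, "dz": 0, "rx": 0, "ry": 0, "rz": 0, "grip": 0.4},
    {"dx": 0, "dy": 0, "dz": 0, "rx": 0, "ry": 0, "rz": 0, "grip": 0.5},
    {"dx": 0, "dy": 0, "dz": 0, "rx": 0, "ry": 0, "rz": 0, "grip": 0.5}
  ]
}}

```text
t: 16.23
position: [0.4285, -0.0697, 0.0287]
ee_rot: [3.11, 0.446, 0.002]
ft_force: [-1.1, 0.7, 0.3]
grip_width: 0.0499
gripper_force: 1.7
```

```bash
python3 - <<'E'
from h import *
go(-261,1.2,28,-82)
E
```

```text
t 16.225 at rack [-260.6   64.2] z 28.7 F rack [-1.   0.8] 0.3 w 49.9
shift [-0.38  2.49  0.03] turn [ 0.   -0.01  1.81]
```

{"name": "drive_tool", "arguments": {
  "series": [
    {"dx": 0, "dy": 0, "dz": 0, "rx": 0, "ry": 0, "rz": 0, "grip": 0.65},
    {"dx": 0, "dy": 0, "dz": 0, "rx": 0, "ry": 0, "rz": 0.6, "grip": 0.65},
    {"dx": 0, "dy": 0, "dz": 0, "rx": 0, "ry": 0, "rz": 0.6, "grip": 0.65},
    {"dx": 0, "dy": 0, "dz": 0, "rx": 0, "ry": 0, "rz": 0.6, "grip": 0.65},
    {"dx": 0, "dy": 0.5, "dz": 0, "rx": 0, "ry": 0, "rz": 0, "grip": 0.65},
    {"dx": 0, "dy": 0.5, "dz": 0, "rx": 0, "ry": 0, "rz": 0, "grip": 0.65},
    {"dx": 0, "dy": 0.5, "dz": 0, "rx": 0, "ry": 0, "rz": 0, "grip": 0.65},
    {"dx": 0, "dy": 0.5, "dz": 0, "rx": 0, "ry": 0, "rz": 0, "grip": 0.65},
    {"dx": 0, "dy": 0.5, "dz": 0, "rx": 0, "ry": 0, "rz": 0, "grip": 0.65},
    {"dx": 0, "dy": 0, "dz": 0, "rx": 0, "ry": 0, "rz": 0, "grip": 0.65}
  ]
}}

```text
t: 17.48
position: [0.4376, -0.133, 0.0287]
ee_rot: [3.132, 0.22, 0.002]
ft_force: [1.0, -3.6, 2.7]
grip_width: 0.0497
gripper_force: 30.0
```

```bash
python3 - <<'E'
from h import *
go(-200,1.2,28,-82)
f=grab('wrist');cv2.imwrite('pics/g.png',cv2.cvtColor(f['pixels'],4));row(f)
P=pts(f);q=w2r(P)*1e3;z=P[...,2]
m=(z>.055)&(z<.068)&(q[...,0]>-320)&(q[...,0]<-170)&(abs(q[...,1])<24)
a=q[m]
for lo in(-240,-230,-220,-210,-200): 
    b=q[(z>.055)&(z<.068)&(q[...,0]>lo)&(q[...,0]<lo+10)&(abs(q[...,1])<50)]; print(lo,len(b),np.percentile(b[:,1],[1,99]).round(1) if len(b) else '')
print('front',np.percentile(a[:,0],99.5))
E
```

```text
t 17.475 at rack [-2.604e+02  2.000e-01] z 28.7 F rack [ 0.5 -3.7] 2.7 w 49.7
shift [ 2.41 -0.04  0.03] turn [ 0.02 -0.02  0.01]
-240 3440 [-23.1  25.4]
-230 3725 [-23.1  25.4]
-220 3992 [-23.1  25.4]
-210 4343 [-23.1  25.4]
-200 2047 [-22.9  25.4]
front -195.73021024080535
```

View pics/g.png

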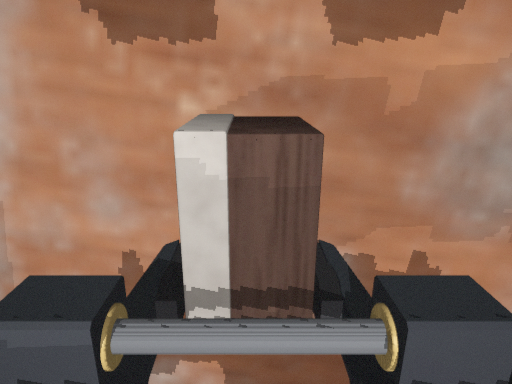

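The picture shows the box held squarely, nose edge at (177–322,130), parallel to the rack. Its centre is 1 mm right of the gap centre, so I'll correct that and move in.

{"name": "drive_tool", "arguments": {
  "series": [
    {"dx": 0.5, "dy": -0.04, "dz": 0, "rx": 0, "ry": 0, "rz": 0, "grip": 0.65},
    {"dx": 0.5, "dy": 0, "dz": 0, "rx": 0, "ry": 0, "rz": 0, "grip": 0.65},
    {"dx": 0.5, "dy": 0, "dz": 0, "rx": 0, "ry": 0, "rz": 0, "grip": 0.65},
    {"dx": 0.5, "dy": 0, "dz": 0, "rx": 0, "ry": 0, "rz": 0, "grip": 0.65},
    {"dx": 0.5, "dy": 0, "dz": 0, "rx": 0, "ry": 0, "rz": 0, "grip": 0.65},
    {"dx": 0, "dy": 0, "dz": 0, "rx": 0, "ry": 0, "rz": 0, "grip": 0.65}
  ]
}}

```text
t: 18.27
position: [0.4984, -0.1216, 0.0287]
ee_rot: [3.134, 0.222, -0.002]
ft_force: [-3.4, -0.3, 8.2]
grip_width: 0.0499
gripper_force: 30.0
```

```bash
python3 - <<'E'
from h import *
go(-146,1.2,28,-82)
f=grab('wrist');row(f)
P=pts(f);q=w2r(P)*1e3;z=P[...,2]
b=q[(z>.055)&(z<.068)&(q[...,0]>-190)&(q[...,0]<-140)&(abs(q[...,1])<40)];print('gift',np.percentile(b[:,1],[1,99]))
E
```

```text
t 18.275 at rack [-198.6    3. ] z 28.7 F rack [-3.4  0.1] 8.2 w 49.9
shift [2.1  0.08 0.03] turn [0.   0.01 0.02]
red 1 1043 y [28.8 29.5 49. ] x [-121.5 -101.4] z 87.6
   x -120 -95 y [28.8 41.9]
red -1 1011 y [-56.6 -51.1 -49.9] x [-119.5 -101.3] z 88.0
   x -120 -95 y [-55.3 -50.1]
pink 1 791 y [52.5 57.6 64.5] x [-121.2 -101.1] z 86.4
   x -120 -95 y [52.7 62. ]
pink -1 1807 y [-51.2 -37.  -24.5] x [-122.9 -101. ] z 86.5
   x -120 -95 y [-51.  -24.5]
gift [-33.13501957  35.1493497 ]
```

{"name": "drive_tool", "arguments": {
  "series": [
    {"dx": 0, "dy": 0.08, "dz": -0.05, "rx": 0, "ry": 0, "rz": 0, "grip": 0.65},
    {"dx": 0.1, "dy": 0, "dz": 0, "rx": 0, "ry": 0, "rz": 0, "grip": 0.65},
    {"dx": 0, "dy": 0, "dz": 0, "rx": 0, "ry": 0, "rz": 0, "grip": 0.65}
  ]
}}

```text
t: 18.7
position: [0.5009, -0.1231, 0.0289]
ee_rot: [-3.133, -0.221, 0.002]
ft_force: [-1.1, -0.1, -1.8]
grip_width: 0.0495
gripper_force: 30.0
```

```bash
python3 - <<'E'
from h import *
go(-146,1.2,28,-82)
E
```

```text
t 18.7 at rack [-196.4    1.2] z 28.9 F rack [-1.1  0.1] -1.8 w 49.5
shift [2.02 0.   0.03] turn [-0.01  0.01  0.01]
```

{"name": "drive_tool", "arguments": {
  "series": [
    {"dx": 0.2, "dy": 0, "dz": 0, "rx": 0, "ry": 0, "rz": 0, "grip": 0.65},
    {"dx": 0.2, "dy": 0, "dz": 0, "rx": 0, "ry": 0, "rz": 0, "grip": 0.65},
    {"dx": 0.2, "dy": 0, "dz": 0, "rx": 0, "ry": 0, "rz": 0, "grip": 0.65},
    {"dx": 0.2, "dy": 0, "dz": 0, "rx": 0, "ry": 0, "rz": 0, "grip": 0.65}
  ]
}}

```text
t: 19.2
position: [0.5216, -0.1205, 0.0293]
ee_rot: [-3.134, -0.221, -0.0]
ft_force: [0.8, -1.4, -3.1]
grip_width: 0.0494
gripper_force: 30.0
```

{"name": "drive_tool", "arguments": {
  "series": [
    {"dx": 0.3, "dy": 0, "dz": 0, "rx": 0, "ry": 0, "rz": 0, "grip": 0.65},
    {"dx": 0.3, "dy": 0, "dz": 0, "rx": 0, "ry": 0, "rz": 0, "grip": 0.65},
    {"dx": 0.3, "dy": 0, "dz": 0, "rx": 0, "ry": 0, "rz": 0, "grip": 0.65},
    {"dx": 0.3, "dy": 0, "dz": 0, "rx": 0, "ry": 0, "rz": 0, "grip": 0.65},
    {"dx": 0, "dy": 0, "dz": 0, "rx": 0, "ry": 0, "rz": 0, "grip": 0.65}
  ]
}}

```text
t: 19.82
position: [0.5517, -0.1163, 0.0296]
ee_rot: [3.134, 0.221, 0.001]
ft_force: [-0.1, -0.1, -2.6]
grip_width: 0.0497
gripper_force: 30.0
```

```bash
python3 - <<'E'
from h import *
go(-146,1.2,28,-82)
f=grab('scene');cv2.imwrite('pics/i.png',cv2.cvtColor(cv2.resize(f['pixels'][120:230,210:340],None,fx=5,fy=5),4))
E
```

```text
t 19.825 at rack [-145.1    0.9] z 29.6 F rack [-0.2 -0.1] -2.6 w 49.7
shift [-0.03 -0.01  0.06] turn [ 0.   -0.01  0.02]
```

Entry was clean, with lateral forces under 2 N. Now release, go behind the box and push with shut fingers.

{"name": "drive_tool", "arguments": {
  "series": [
    {"dx": 0, "dy": 0, "dz": 0, "rx": 0, "ry": 0, "rz": 0, "grip": 0.3},
    {"dx": 0, "dy": 0, "dz": 0, "rx": 0, "ry": 0, "rz": 0, "grip": 0.1},
    {"dx": 0, "dy": 0, "dz": 0, "rx": 0, "ry": 0, "rz": 0, "grip": 0},
    {"dx": 0, "dy": 0, "dz": -1, "rx": 0, "ry": 0, "rz": 0, "grip": 0},
    {"dx": 0, "dy": 0, "dz": -1, "rx": 0, "ry": 0, "rz": 0, "grip": 0},
    {"dx": 0, "dy": 0, "dz": -1, "rx": 0, "ry": 0, "rz": 0, "grip": 0},
    {"dx": -0.9, "dy": 0, "dz": 0, "rx": 0, "ry": 0, "rz": 0, "grip": 1},
    {"dx": -0.9, "dy": 0, "dz": 0, "rx": 0, "ry": 0, "rz": 0, "grip": 1},
    {"dx": 0, "dy": 0, "dz": 0, "rx": 0, "ry": 0, "rz": 0, "grip": 1},
    {"dx": 0, "dy": 0, "dz": 0, "rx": 0, "ry": 0, "rz": 0, "grip": 1}
  ]
}}

```text
t: 21.12
position: [0.507, -0.1228, 0.1048]
ee_rot: [3.134, 0.221, 0.002]
ft_force: [0.1, 0.4, -0.2]
grip_width: 0.0504
gripper_force: 0.0
```

```bash
python3 - <<'E'
from h import *
go(-190,1.2,32,-82)
f=grab('wrist');row(f)
P=pts(f);q=w2r(P)*1e3;z=P[...,2]
m=(z>.055)&(z<.066)&(q[...,0]>-190)&(q[...,0]<-60)&(abs(q[...,1])<29)
b=q[m];print('gift',np.percentile(b,[.5,99.5],axis=0),cv2.minAreaRect(b.astype(np.float32)))
cv2.imwrite('pics/j.png',cv2.cvtColor(f['pixels'],4))
E
```

```text
t 21.125 at rack [-190.2    0.7] z 104.8 F rack [0.2 0.3] -0.2 w 50.4
shift [ 0.   -0.02  2.91] turn [ 0.01 -0.02  0.01]
red 1 627 y [28.9 36.9 51. ] x [-121.6  -78.3] z 88.3
   x -120 -95 y [29.  44.5]
red -1 763 y [-74.3 -54.4 -50.5] x [-119.8  -78.1] z 88.5
   x -120 -95 y [-74.  -50.6]
pink 1 5889 y [53.7 66.  77.7] x [-121.3  -78.1] z 86.9
   x -120 -95 y [54.  77.4]
pink -1 5901 y [-50.8 -38.3 -24.9] x [-121.7  -78. ] z 86.9
   x -120 -95 y [-50.5 -25. ]
wood 1 1085 y [82.2 85.2 88.6] x [-113.1  -76.5] z 79.4
   x -120 -95 y [82.3 88.4]
wood -1 973 y [-84.4 -81.3 -78.6] x [-113.1  -76.4] z 79.6
   x -120 -95 y [-84.1 -78.8]
gift [[-164.7865416   -24.66674459]
 [ -81.41656941   26.68889625]] ((-118.98373413085938, 1.878763198852539), (93.46389770507812, 54.1759033203125), 0.6855050325393677)
```

View pics/j.png

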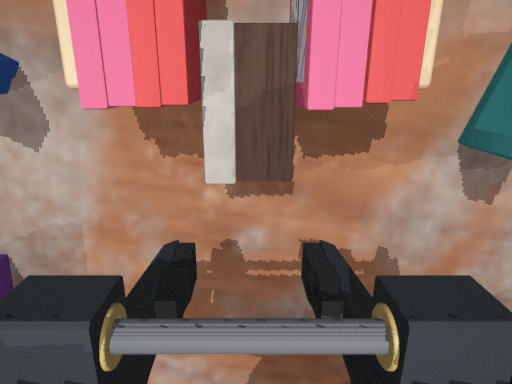

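The box stands straight with its nose in the gap (rear edge at (205–293,182)), clear on both sides. Lower behind it, fingers shut.

{"name": "drive_tool", "arguments": {
  "series": [
    {"dx": 0, "dy": 0, "dz": 0, "rx": 0, "ry": 0, "rz": 0, "grip": 1},
    {"dx": 0, "dy": 0, "dz": 0, "rx": 0, "ry": 0, "rz": 0, "grip": 1},
    {"dx": 0, "dy": 0, "dz": 0.75, "rx": 0, "ry": 0, "rz": 0, "grip": 1},
    {"dx": 0, "dy": 0, "dz": 0.75, "rx": 0, "ry": 0, "rz": 0, "grip": 1},
    {"dx": 0, "dy": 0, "dz": 0.75, "rx": 0, "ry": 0, "rz": 0, "grip": 1},
    {"dx": 0, "dy": 0, "dz": 0.65, "rx": 0, "ry": 0, "rz": 0, "grip": 1},
    {"dx": 0, "dy": 0, "dz": 0, "rx": 0, "ry": 0, "rz": 0, "grip": 1}
  ]
}}

```text
t: 22.05
position: [0.5051, -0.1222, 0.0305]
ee_rot: [-3.133, -0.221, 0.005]
ft_force: [-0.1, 0.5, 0.0]
grip_width: 0.0
gripper_force: 0.0
```

```bash
python3 - <<'E'
from h import *
go(-97,1.2,32,-82)
E
```

```text
t 22.05 at rack [-192.1    1.5] z 30.5 F rack [-0.1  0.5] 0.0 w 0.0
shift [ 3.8   0.02 -0.07] turn [-0.02  0.04  0.02]
```

{"name": "drive_tool", "arguments": {
  "series": [
    {"dx": 0.3, "dy": 0, "dz": -0.06, "rx": 0, "ry": 0, "rz": 0, "grip": 1},
    {"dx": 0.3, "dy": 0, "dz": 0, "rx": 0, "ry": 0, "rz": 0, "grip": 1},
    {"dx": 0.25, "dy": 0, "dz": 0, "rx": 0, "ry": 0, "rz": 0, "grip": 1},
    {"dx": 0.25, "dy": 0, "dz": 0, "rx": 0, "ry": 0, "rz": 0, "grip": 1},
    {"dx": 0.25, "dy": 0, "dz": 0, "rx": 0, "ry": 0, "rz": 0, "grip": 1},
    {"dx": 0.25, "dy": 0, "dz": 0, "rx": 0, "ry": 0, "rz": 0, "grip": 1},
    {"dx": 0.25, "dy": 0, "dz": 0, "rx": 0, "ry": 0, "rz": 0, "grip": 1}
  ]
}}

```text
t: 22.92
position: [0.5523, -0.1161, 0.0334]
ee_rot: [-3.134, -0.221, 0.001]
ft_force: [-4.4, -0.4, 4.4]
grip_width: 0.001
gripper_force: 2.4
```

{"name": "drive_tool", "arguments": {
  "series": [
    {"dx": 0.25, "dy": 0, "dz": 0, "rx": 0, "ry": 0, "rz": 0, "grip": 1},
    {"dx": 0.25, "dy": 0, "dz": 0, "rx": 0, "ry": 0, "rz": 0, "grip": 1},
    {"dx": 0.25, "dy": 0, "dz": 0, "rx": 0, "ry": 0, "rz": 0, "grip": 1},
    {"dx": 0.25, "dy": 0, "dz": 0, "rx": 0, "ry": 0, "rz": 0, "grip": 1},
    {"dx": 0.25, "dy": 0, "dz": 0, "rx": 0, "ry": 0, "rz": 0, "grip": 1},
    {"dx": 0.25, "dy": 0, "dz": 0, "rx": 0, "ry": 0, "rz": 0, "grip": 1}
  ]
}}

```text
t: 23.68
position: [0.5896, -0.1108, 0.0334]
ee_rot: [-3.134, -0.221, -0.0]
ft_force: [-4.5, -0.7, 3.4]
grip_width: 0.0005
gripper_force: 2.1
```

```bash
python3 - <<'E'
from h import *
go(-97,1.2,32,-82)
f=grab('wrist');row(f)
E
```

```text
t 23.675 at rack [-106.8    1. ] z 33.4 F rack [-4.5 -0.1] 3.4 w 0.5
shift [ 0.39 -0.01  0.06] turn [-0.   -0.    0.01]
red 1 8124 y [28.8 41.4 52.2] x [-116.1   -9.5] z 88.9
   x -120 -95 y [48.2 52.5]
   x -40 -12 y [28.8 50. ]
red -1 15781 y [-73.8 -59.2 -50.4] x [-116.9  -10.3] z 89.0
   x -120 -95 y [-73.8 -50.7]
   x -40 -12 y [-63.4 -50.3]
pink 1 18687 y [54.1 62.5 77.2] x [-120.1   -9.7] z 86.7
   x -120 -95 y [54.6 77.7]
   x -40 -12 y [54.2 66.6]
pink -1 23984 y [-50.7 -39.5 -24.8] x [-96.7  -8.9] z 86.8
   x -120 -95 y [-50.9 -44.6]
   x -40 -12 y [-50.3 -24.8]
wood 1 83 y [ 2.8 85.6 87.2] x [-104.3  -95.9] z 79.7
   x -120 -95 y [ 7.4 87. ]
wood -1 287 y [-84.5 -82.9  -7.5] x [-103.9  -78.9] z 79.3
   x -120 -95 y [-84.4  -7.2]
```

Sliding at a steady 4.5 N and straight. Now small steps until it reaches the board.

{"name": "drive_tool", "arguments": {
  "series": [
    {"dx": 0.12, "dy": 0, "dz": 0, "rx": 0, "ry": 0, "rz": 0, "grip": 1},
    {"dx": 0.12, "dy": 0, "dz": 0, "rx": 0, "ry": 0, "rz": 0, "grip": 1}
  ]
}}

```text
t: 23.98
position: [0.5952, -0.11, 0.0334]
ee_rot: [-3.134, -0.221, 0.0]
ft_force: [-3.9, 0.3, 2.1]
grip_width: 0.0008
gripper_force: 1.6
```

{"name": "drive_tool", "arguments": {
  "series": [
    {"dx": 0.08, "dy": 0, "dz": 0, "rx": 0, "ry": 0, "rz": 0, "grip": 1},
    {"dx": 0.06, "dy": 0, "dz": 0, "rx": 0, "ry": 0, "rz": 0, "grip": 1}
  ]
}}

```text
t: 24.22
position: [0.5987, -0.1095, 0.0333]
ee_rot: [-3.134, -0.221, -0.0]
ft_force: [-2.9, 0.4, 1.4]
grip_width: 0.0004
gripper_force: 1.4
```

{"name": "drive_tool", "arguments": {
  "series": [
    {"dx": 0.05, "dy": 0, "dz": 0, "rx": 0, "ry": 0, "rz": 0, "grip": 1},
    {"dx": 0.04, "dy": 0, "dz": 0, "rx": 0, "ry": 0, "rz": 0, "grip": 1}
  ]
}}

```text
t: 24.48
position: [0.6009, -0.1092, 0.0333]
ee_rot: [-3.134, -0.221, -0.0]
ft_force: [-1.8, -0.5, 0.7]
grip_width: 0.0002
gripper_force: 1.1
```

{"name": "drive_tool", "arguments": {
  "series": [
    {"dx": 0.05, "dy": 0, "dz": 0, "rx": 0, "ry": 0, "rz": 0, "grip": 1},
    {"dx": 0.05, "dy": 0, "dz": 0, "rx": 0, "ry": 0, "rz": 0, "grip": 1}
  ]
}}

```text
t: 24.72
position: [0.6035, -0.1089, 0.0334]
ee_rot: [-3.134, -0.221, -0.0]
ft_force: [-2.1, -0.0, -0.5]
grip_width: 0.0003
gripper_force: 0.8
```

{"name": "drive_tool", "arguments": {
  "series": [
    {"dx": 0.05, "dy": 0, "dz": 0, "rx": 0, "ry": 0, "rz": 0, "grip": 1},
    {"dx": 0.05, "dy": 0, "dz": 0, "rx": 0, "ry": 0, "rz": 0, "grip": 1}
  ]
}}

```text
t: 24.98
position: [0.6053, -0.1085, 0.0334]
ee_rot: [-3.134, -0.221, 0.002]
ft_force: [-5.7, -1.3, 3.1]
grip_width: 0.0002
gripper_force: 2.7
```

{"name": "drive_tool", "arguments": {
  "series": [
    {"dx": 0.05, "dy": 0, "dz": 0, "rx": 0, "ry": 0, "rz": 0, "grip": 1}
  ]
}}

```text
t: 25.1
position: [0.6054, -0.1085, 0.0334]
ee_rot: [-3.134, -0.221, 0.006]
ft_force: [-9.8, -2.0, 5.5]
grip_width: 0.0002
gripper_force: 4.8
```

{"name": "drive_tool", "arguments": {
  "series": [
    {"dx": 0.04, "dy": 0, "dz": 0, "rx": 0, "ry": 0, "rz": 0, "grip": 1}
  ]
}}

```text
t: 25.22
position: [0.6053, -0.1085, 0.0334]
ee_rot: [-3.133, -0.222, 0.009]
ft_force: [-12.4, -2.8, 8.3]
grip_width: 0.0004
gripper_force: 6.2
```

It has stopped against the board at 12 N. Back off and check.

{"name": "drive_tool", "arguments": {
  "series": [
    {"dx": -0.2, "dy": 0, "dz": 0, "rx": 0, "ry": 0, "rz": 0, "grip": 1},
    {"dx": -0.5, "dy": 0, "dz": 0, "rx": 0, "ry": 0, "rz": 0, "grip": 1},
    {"dx": -0.8, "dy": 0, "dz": 0, "rx": 0, "ry": 0, "rz": 0, "grip": 1},
    {"dx": -1, "dy": 0, "dz": 0, "rx": 0, "ry": 0, "rz": 0, "grip": 1},
    {"dx": -1, "dy": 0, "dz": 0, "rx": 0, "ry": 0, "rz": 0, "grip": 1},
    {"dx": -1, "dy": 0, "dz": -1, "rx": 0, "ry": 0, "rz": 0, "grip": 1},
    {"dx": 0, "dy": 0, "dz": -1, "rx": 0, "ry": 0, "rz": 0, "grip": 1},
    {"dx": 0, "dy": 0, "dz": -1, "rx": 0, "ry": 0, "rz": 0, "grip": 1},
    {"dx": 0, "dy": 0, "dz": -1, "rx": 0, "ry": 0, "rz": 0, "grip": 1},
    {"dx": 0, "dy": 0, "dz": -1, "rx": 0, "ry": 0, "rz": 0, "grip": 1}
  ]
}}

```text
t: 26.48
position: [0.4964, -0.124, 0.1594]
ee_rot: [3.134, 0.221, 0.002]
ft_force: [0.0, -0.5, -1.5]
grip_width: 0.0001
gripper_force: 0.0
```

```bash
python3 - <<'E'
from h import *
f=grab('wrist');row(f)
P=pts(f);q=w2r(P)*1e3;z=P[...,2]
m=(z>.055)&(z<.066)&(q[...,0]>-110)&(q[...,0]<10)&(q[...,1]<26)&(q[...,1]>-23)
b=q[m];print('gift',np.percentile(b,[.5,99.5],axis=0))
cv2.imwrite('pics/k.png',cv2.cvtColor(f['pixels'],4))
go(-190,1.2,150,-82)
E
```

```text
red 1 999 y [29.1 39.9 51.5] x [-121.6  -78.3] z 88.7
   x -120 -95 y [29.1 50.7]
red -1 1174 y [-74.1 -62.  -50.7] x [-119.2  -78. ] z 88.9
   x -120 -95 y [-73.8 -50.9]
pink 1 3553 y [53.5 65.9 77.7] x [-121.6  -78. ] z 87.0
   x -120 -95 y [53.8 77.5]
pink -1 3790 y [-50.8 -37.6 -24.9] x [-122.1  -77.9] z 87.0
   x -120 -95 y [-50.6 -25.1]
wood 1 759 y [81.7 84.9 88.7] x [-113.4  -76.4] z 79.5
   x -120 -95 y [81.8 88.4]
wood -1 715 y [-84.4 -80.9 -77.8] x [-113.3  -76.3] z 79.5
   x -120 -95 y [-84.2 -77.9]
gift [[-81.21545641 -22.41437411]
 [-72.33673709  25.60033117]]
t 26.525 at rack [-198.7   -0. ] z 163.2 F rack [ 0.8 -0.5] 2.0 w 0.3
shift [ 0.34 -0.05  0.53] turn [ 0.03 -0.08  0.01]
```

View pics/k.png

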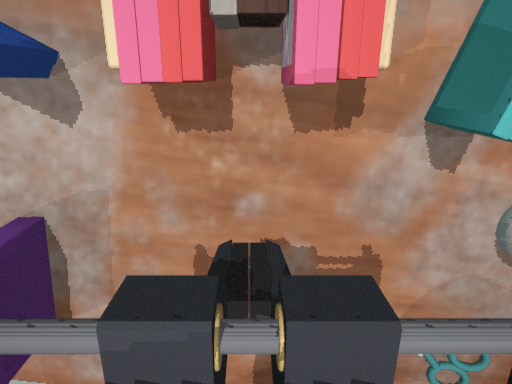

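The gift box is at home: its rear face is 40 mm behind the row's fronts (at (213–287,22)), parallel to them and clear of both neighbours. The row is upright and hasn't shifted in depth.

```bash
python3 -c "
from h import *
print(bot.job_done())"
```

```text
the job is handed in; nothing more can be done
None
```

The job is handed in, with no verdict shown: both sides of the row were spread to a 54 mm gap, and the gift box stands on its side against the back board with the row upright and the highest contact force read about 18 N.

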